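Turn a valve to its next test port, shim it out and hold the wedge home

ROBOT

A 7-joint arm with a two-finger parallel gripper is mounted at the origin on a cart in front of the work surface, level with it; the furniture and walls round the work are solid. World frame = base frame: x ahead of the robot, y to its left, z up, the work surface at z = 0. Lengths are in m, angles in rad, forces in N, time in s.
With the tool pointing down it reaches from about 0.4 to 0.875 m from the base axis. Payload 19.3 kg.
Tool frame: the origin (TCP) lies on the mounting face of the last link; the fingertips stand 173 mm ahead of it and the grasp point (between the pads) lies 155 mm ahead of it; z points along the fingers, y is the line along which they close (so a half turn about z gives the same grasp; the last joint's range is limited). The gripper opens to 85 mm and grips with 20 to 120 N. Pads are 22 mm wide; open, the fingers measure 114 mm over their backs; the gripper's body (76 mm by 85 mm) begins 54 mm behind the grasp point. The pads swing forward as they close: fully open they stand 13 mm farther back than shut.
Start: joints at [-1.239, 0.521, -0.036, 1.599, 0.021, 1.021, -0.113], TCP at [0.244, 0.575, 0.405] pointing down, gripper open.
Joint ranges: [-2.91, 2.91], [-0.3, 2.13], [-1.5, 1.42], [0.17, 2.43], [-1.26, 4.41], [0.16, 1.93], [-2.52, 2.52]. Speed limits (rad/s): [1.89, 1.89, 2.39, 2.39, 3.01, 3.01, 3.01].

INTERFACE

Orientations are given as [roll, pitch, yaw] about the fixed x, y, z axes, in that order (R = Rz(yaw) Ry(pitch) Rx(roll)).
In Python, from workcell import bot, vision gives the robot as it stands.
- The arm moves only by the shell command python3 -m creep 'ROWS' [FORCE]. ROWS is JSON, a list that holds one entry, the list of rows, each a list of 7 numbers: the opening, from -1 (shut) to 1 (fully open), then the shift along the tool's x, y, z in cm, then the turn, a rotation vector about the tool's x, y, z in rad. In form: [[[grip, tx, ty, tz, rx, ry, rz], ...]]. A call has 1 to 12 rows; each row shifts and turns the commanded pose from where the row before left it, along the tool's axes as they then stand; what a row does not reach is not made up. A row lasts 1/8 s, in which the tool goes at most 62.5 mm and 10.7 degrees, less where a joint would pass 70% of its speed; a pose out of reach is approached as far as the arm can. A call with a gripper value outside its range is refused whole. The fingers move at their own pace and stop on an object; FORCE is the grip in N (left out, the last holds). Time passes only in rows, so rows that do not move let the fingers close. It gives the time, the measured TCP pose, the force, the opening and the grip force at its end, in the units of the state.
- bot.observe(): the state, without advancing time (a new reading comes with each control period).
- vision.grab_frame(name): name is "scene" or "top" or "wrist"; returns a dict with "image" (420x560x3 uint8, blue, green, red), "depth" (420x560 float32, m along the optical axis (not along the pixel's ray), 0 where there is no reading), "fovy" (degrees; the focal length in pixels is half the picture's height over the tangent of half this angle, whatever the lens; pixels are square), "cx", "cy" (the principal point, pixels), "cam_to_world" (4x4, takes a point from camera to world coordinates); the wrist camera has in their place "tool_from_camera" (4x4, takes a point from camera to tool coordinates, whose origin is the TCP and whose axes are the flange's). Camera axes: x right, y down, z forward; pixel columns grow to the right and rows downward; lengths in m; the calibration is good to about 2 mm. A picture is of the moment at which its call begins: read the wrist's pose just before it.
- bot.job_done(): hands the job in; it is judged then, once.
The state is a dict: "clock": time; "qpos": joint angles; "qd": joint speeds; "joint_efforts": joint torques, N m; "position": TCP position; "tool_rot": TCP orientation; "force": force on the tool from outside, world axes, zero at the start; "moment": the same for the moment, N m; "grip_width": finger opening in m; "finger_force": force on a finger pad.
Only numpy, scipy, OpenCV 4.12 (cv2) and the standard library are available. Lean on these libraries where they do the work, as an engineer would, in place of code of your own. Each camera call takes 0.05 s, during which the arm holds its last target. There are 200 camera calls.

TASK

The solenoid valve standing in the leak-test fixture has had its first port tested: lift it, turn it a quarter turn and set it down again so that its second port meets the rubber seal of the blue jaw. Then pack the gap between the valve and the taper stop with as many brass shims as it takes, standing upright, for the wedge to jam tight part-way down instead of bottoming (leave the rest in their rack), enter the wedge between the shims and the stop, flat side to the shims, and press it down firmly by hand until the whole row is tight. Finish holding it there: keep hold of the wedge and keep the pressure on it while the test runs, and leave the other things on the bench alone.

Things in the scene. Friction and masses are not known exactly. Their poses are not given: they have to be found in the camera images.
- fixture: leak-test fixture, fixed: slotted steel base plate 170 (x) x 90 (y) x 12 mm, origin at the centre of its underside, z up. Valve, shims and wedge stand on its top face, 12 mm above the origin. Its x axis is the clamping axis, from the blue seal jaw (-x end) towards the steel taper stop
- seal_jaw: blue jaw on the -x end of the fixture, 60 mm wide (y), 30 mm high above the base plate, with a black rubber pad on its inner (+x) face; does not move. Origin 12 mm above the fixture's, axes as the fixture's
- seal_face (a point): centre of the rubber pad's face, where the port must come: at x = -50 mm of the fixture, on its axis, 16 mm above the base plate's top. Axes as the fixture's: +x points out of the pad into the gap
- taper_stop: dark steel taper stop bolted to the base plate, never moves; its distance from the jaw varies. Origin at the foot of its sloping face, mid width, on the base plate's top; axes as the fixture's. The face looks to -x (the jaw) and leans back 1 in 4: x = 0.25 z, up to its top at z = 44 mm. 36 mm wide (y), 58 mm long, low bolted foot behind
- valve: solenoid valve, loose, 0.28 kg: aluminium body 40 (x) x 44 (y) x 32 mm, on it a black coil 30 x 30 mm, centred, z = 32 to 72 mm (grip this, fingertips above z = 46 mm to clear the stop). Origin: centre of its underside. First port on its -y face, at the start 1 to 3 mm from the seal. Rightly turned when its axes point as the fixture's: a quarter turn counterclockwise from above
- port_1 (a point): centre of the valve's first, already tested port: brass rim on its -y face, 22 mm from its middle, 16 mm above its underside
- port_2 (a point): centre of the valve's second port: brass rim on its -x face, 20 mm from its middle, 16 mm above its underside
- shim_rack: grey shim rack, fixed, 128 (x) x 62 (y) x 30 mm, origin at the centre of its underside: three slots in a row along x, 26 mm apart, and a tapered pocket at the +x end; their floors are at z = 8 mm. Its axes point within 0.6 rad of the fixture's
- shim_1: brass shim, loose, 0.07 kg: plate 7 (x) x 44 (y) x 56 (z) mm, origin at the centre of its underside. Starts upright in the rack's slot at x = -46 mm, axes as the rack's, lower 22 mm in the slot (0.7 mm play each side). Grip the top 20 mm across the 44 mm width; set down upright it stands by itself. In the gap its x lies along the clamping axis
- shim_2: brass shim, loose, 0.07 kg: plate 7 (x) x 44 (y) x 56 (z) mm, origin at the centre of its underside. Starts upright in the rack's slot at x = -20 mm, axes as the rack's, lower 22 mm in the slot (0.7 mm play each side). Grip the top 20 mm across the 44 mm width; set down upright it stands by itself. In the gap its x lies along the clamping axis
- shim_3: brass shim, loose, 0.07 kg: plate 7 (x) x 44 (y) x 56 (z) mm, origin at the centre of its underside. Starts upright in the rack's slot at x = 6 mm, axes as the rack's, lower 22 mm in the slot (0.7 mm play each side). Grip the top 20 mm across the 44 mm width; set down upright it stands by itself. In the gap its x lies along the clamping axis
- wedge: dark steel wedge, red grip, loose, 0.09 kg, 86 mm high. Origin mid tip. Tip 10 mm thick; flat face x = -5 mm (goes to the shims), sloping face x = 5 mm + 0.25 z up to z = 50 mm; 30 mm wide (y). Grip: z 50 to 86 mm, x -5 to 17.5 mm, 28 mm wide: take it across y, fingertips above z = 57 mm to clear the shims. Starts in the rack's pocket at x = 36 mm, axes as the rack's
- wedge_tip (a point): the wedge's tip (its origin). With n shims and the valve flush it jams 4 x (7 n + 10 - G) mm above the base plate, where G = distance seal face to foot of stop - 40 mm, 9 to 21.5 mm. It should jam 1.5 to 38 mm up: one or two shims are needed, and they must fit in G
- wedge_back (a point): upper end of the wedge's sloping face: x = 17.5 mm, z = 50 mm of the wedge; in place it lies on the stop's side. A firm hand pushes down with 10 to 20 N; friction between the parts (about 0.5 to 0.7) takes up much of it
- curtain_r: yellow and black light-curtain post, fixed, 310 mm high, to the right of the fixture: foot 52 (x) x 68 (y) mm, post 40 (x) x 68 (y) mm, origin about mid foot. Go over it or round its near side
- height_puck: height gauge puck, cream button on a black 34 x 52 mm foot, 20 mm high: a bystander, to be left where it is; origin at the centre of its underside
- master_leak: grey master-leak capsule, 40 mm diameter, 61 mm high, upright: a bystander, to be left where it is; origin at the centre of its underside
- bubble_level: small black level with a green vial, 18 x 42 x 18 mm: a bystander, to be left where it is; origin at the centre of its underside
- spare_pad: grey round spare press pad, 30 mm diameter, 18 mm high: a bystander, to be left where it is; origin at the centre of its underside
- grease_pot: white lidded grease pot, 48 mm diameter, 32 mm high: a bystander, to be left where it is; origin at the centre of its underside
- caliper: digital caliper, 61 x 162 x 13 mm, lying flat: a bystander, to be left where it is; origin at the centre of its underside
Not all that is in view belongs to the job. What is shaped like the valve but turquoise is not meant.

How it is judged:
By the outcome, as a careful person would: the job done as asked, in the order asked, and still so for the second after the job is handed in, while the arm keeps its last pose, push and grip.
It also fails if it takes over 72 s, if anything falls off the work surface, if the arm or the gripper's body presses on something with over 40 N, if the wrist force passes 120 N, or if a joint passes its speed limit or range.

## Working session

There is one attempt and no reset: what is moved stays moved. The work goes in short steps, Python scripts to look and compute and a shell command to move; the robot and the scene stay as the last step left them, time stands still between calls to the robot, and variables do not carry over. Pictures are saved under pics/ and viewed, at most 10 in all, crops included, and the job is handed in when it is done.

```bash
ls; mkdir -p pics; cat > h.py <<'E'
import numpy as np, cv2
from workcell import bot, vision
from scipy.spatial.transform import Rotation as R
def cam(name):
    s=bot.observe(); f=vision.grab_frame(name)
    if name=="wrist":
        T=np.eye(4); T[:3,:3]=R.from_euler('xyz',s['tool_rot']).as_matrix(); T[:3,3]=s['position']
        f['cam_to_world']=T@np.array(f['tool_from_camera'])
    f['T']=np.array(f['cam_to_world']); f['f']=210/np.tan(np.radians(f['fovy'])/2); return f
def ray(f,u,v):
    d=np.stack([(np.asarray(u,float)-f['cx'])/f['f'],(np.asarray(v,float)-f['cy'])/f['f'],np.ones(np.shape(u))],-1)
    return f['T'][:3,3], d@f['T'][:3,:3].T
def onz(f,u,v,z):
    o,d=ray(f,u,v); return o+d*((z-o[2])/d[...,2])[...,None]
def cloud(f):
    v,u=np.mgrid[:420,:560]; o,d=ray(f,u,v); return o+d*f['depth'][...,None]
E
python3 - <<'E'
from h import *
s=bot.observe(); print({k:np.round(v,3).tolist() for k,v in s.items()})
import pickle
for n in ["scene","top"]:
    f=cam(n); print(n,f['fovy'],f['cx'],f['cy'],np.round(f['T'],3).tolist())
    cv2.imwrite(f'pics/{n}0.png',cv2.resize(f['image'],(784,588),interpolation=cv2.INTER_CUBIC)); pickle.dump(f,open(n+'0.pkl','wb'))
E
```

```text
pics
{'clock': 0.0, 'qpos': [-1.239, 0.522, -0.036, 1.6, 0.021, 1.021, -0.113], 'qd': [-0.002, -0.0, 0.001, 0.001, 0.0, 0.0, 0.003], 'joint_efforts': [0.002, -92.71, 1.98, -36.995, 0.018, 0.008, -0.0], 'position': [0.244, 0.575, 0.404], 'tool_rot': [-3.14, 0.0, 2.74], 'force': [0.059, -0.074, -0.327], 'moment': [0.052, 0.042, -0.012], 'finger_force': 0.0, 'grip_width': 0.085}
scene 51.48103393449109 282.71190357712754 214.27015426581556 [[-0.725, -0.405, 0.557, 0.044], [-0.689, 0.442, -0.575, 0.619], [-0.013, -0.801, -0.599, 0.568], [0.0, 0.0, 0.0, 1.0]]
top 42.20054822009827 276.24279210471025 217.7836715626056 [[0.029, -0.997, 0.073, 0.428], [-0.999, -0.027, 0.028, 0.104], [-0.026, -0.074, -0.997, 1.257], [0.0, 0.0, 0.0, 1.0]]
```

View pics/scene0.png

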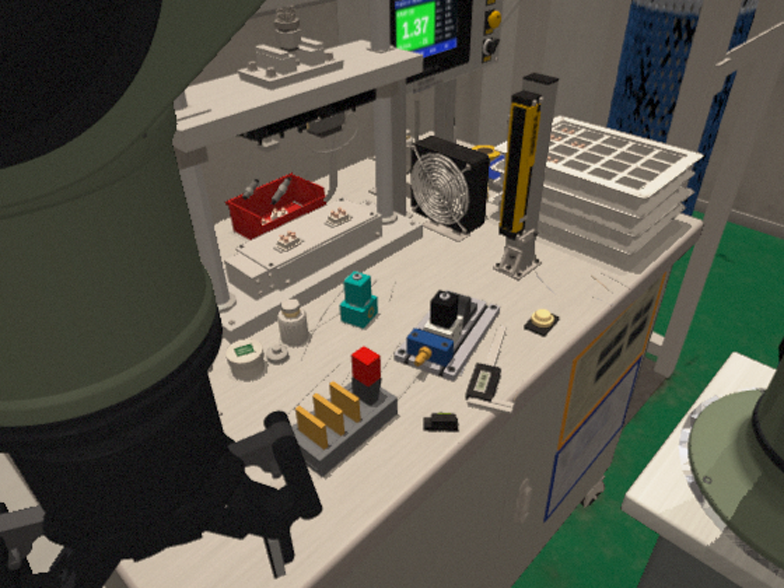

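View pics/top0.png

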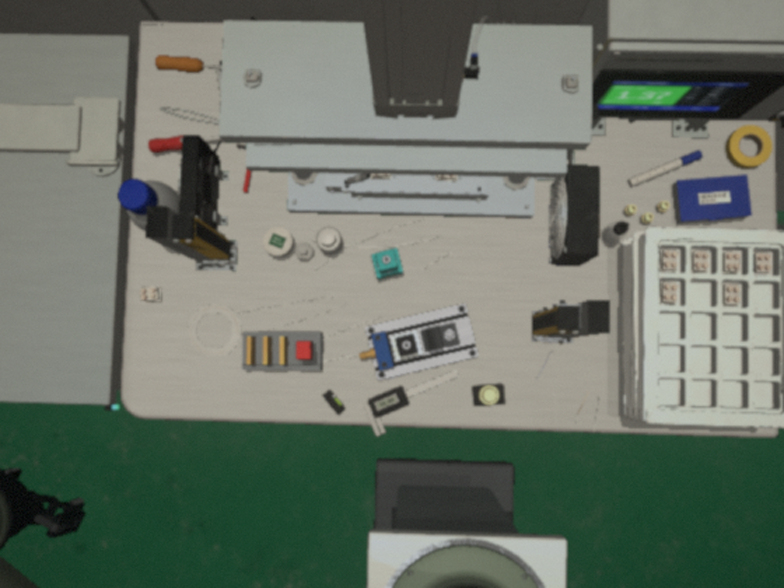

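The scene shows the rack (brass shims, red wedge grip) at bottom centre and the blue jaw, valve and stop at (450,325). The teal decoy is at (360,300). In the top view (1.4x scale) the rack is at (283,350), the fixture at (422,342) and the curtain post at (560,320). I'll do a coarse fix from the top and scene views, then go close with the wrist camera.

```bash
python3 - <<'E'
from h import *; import pickle
T=pickle.load(open('top0.pkl','rb')); S=pickle.load(open('scene0.pkl','rb'))
def comps(f,m,amin=15):
    n,l,s,c=cv2.connectedComponentsWithStats(m.astype('uint8')); return [(i,s[i,4],c[i],l==i) for i in range(1,n) if s[i,4]>=amin]
for n,f in(('top',T),('scene',S)):
    h=cv2.cvtColor(f['image'],cv2.COLOR_BGR2HSV).astype(int); H,s,V=h[...,0],h[...,1],h[...,2]; C=cloud(f)
    for nm,m in (('blue',(H>100)&(H<125)&(s>120)&(V>50)),('red',((H<6)|(H>174))&(s>150)&(V>80)),('brass',(H>12)&(H<25)&(s>120)&(V>80))):
        for i,a,c,k in comps(f,m):
            P=C[k]; p=np.median(P,0)
            if 0.1<p[0]<0.8 and abs(p[1])<.6 and p[2]<.2: 
                z=np.percentile(P[:,2],90); print(n,nm,a,c.round(1),'depth med',p.round(3),'z90',z.round(3),'rect',[np.round(x,1) for x in cv2.minAreaRect(np.argwhere(k)[:,::-1].astype(np.float32))])
# two view triangulation helper check on wedge red
def tri(a,b):
    o1,d1=ray(T,*a);o2,d2=ray(S,*b);A=np.stack([d1,-d2],1);t=np.linalg.lstsq(A,o2-o1,rcond=None)[0];p,q=o1+t[0]*d1,o2+t[1]*d2;return ((p+q)/2).round(4),np.linalg.norm(p-q).round(4)
print('wedge top',tri((304/1.4,350/1.4),(366/1.4,353/1.4)))
print('coil top',tri((406/1.4,345/1.4),(445/1.4,295/1.4)))
C=cloud(T)
for nm,(u,v) in dict(fixc1=(365,325),fixc2=(462,307),fixc3=(476,358),fixc4=(379,378),coil=(406,345),stop=(448,336),post=(590,315),shimL=(250,350),red=(304,350),puck=(488,395),teal=(386,260)).items(): print(nm,C[int(v/1.4),int(u/1.4)].round(3))
E
```

```text
top blue 50 [493.6 112.3] depth med [ 0.775 -0.354  0.016] z90 0.019 rect [array([493.6, 112.3]), array([ 3.9, 12.4]), np.float64(68.2)]
top blue 1086 [509.1 141.6] depth med [ 0.703 -0.382  0.028] z90 0.031 rect [array([509.5, 141.7]), array([28.4, 49.4]), np.float64(85.6)]
top blue 168 [273.5 250.1] depth med [0.444 0.143 0.042] z90 0.046 rect [array([273.1, 250.2]), array([23.8,  8.7]), np.float64(76.0)]
top red 164 [117.7 102.9] depth med [0.776 0.516 0.022] z90 0.027 rect [array([117.9, 102.9]), array([ 7.8, 22.2]), np.float64(83.3)]
top red 23 [176.  129.2] depth med [0.721 0.379 0.009] z90 0.011 rect [array([176.1, 129. ]), array([ 1.5, 14.1]), np.float64(9.5)]
top red 118 [216.5 249.6] depth med [0.441 0.262 0.094] z90 0.098 rect [array([216.5, 250. ]), array([12.,  9.]), np.float64(90.0)]
top brass 478 [534.8 104.2] depth med [ 0.794 -0.444  0.019] z90 0.022 rect [array([535.2, 104. ]), array([28.6, 29.7]), np.float64(56.3)]
top brass 22 [389.4 236.1] depth med [ 0.476 -0.086  0.194] z90 0.249 rect [array([388.7, 236.4]), array([ 1.8, 13.3]), np.float64(77.0)]
top brass 53 [
[... 1746 characters left out ...]
loat64(41.3)]
scene brass 102 [301.5 253.8] depth med [0.433 0.166 0.032] z90 0.035 rect [array([301., 254.]), array([ 8.5, 14.1]), np.float64(45.0)]
scene brass 1114 [234.4 295.6] depth med [0.433 0.331 0.052] z90 0.064 rect [array([234.5, 295.1]), array([35.1, 47.2]), np.float64(50.7)]
wedge top (array([0.4405, 0.2611, 0.0927]), np.float64(0.0))
coil top (array([0.452 , 0.1049, 0.0862]), np.float64(0.0017))
fixc1 [0.486 0.176 0.003]
fixc2 [0.52  0.016 0.01 ]
fixc3 [ 0.438 -0.01  -0.003]
fixc4 [0.399 0.15  0.014]
coil [0.454 0.105 0.086]
stop [0.47  0.039 0.036]
post [ 0.492 -0.121  0.309]
shimL [0.438 0.351 0.065]
red [0.44  0.261 0.095]
puck [ 0.378 -0.027  0.018]
teal [0.586 0.142 0.08 ]
```

```bash
python3 -m creep '[[[1,-3.5,-3.2,0,0,0,0],[1,-3.5,-3.2,0,0,0,0],[1,-3.5,-3.2,0,0,0,0],[1,-3.5,-3.2,0,0,0,0],[1,-3.5,-3.2,0,0,0,0],[1,-3.5,-3.2,0,0,0,0],[1,-3.5,-3.2,0,0,0,0],[1,-3.5,-3.2,0,0,0,0],[1,-3.5,-3.2,0,0,0,0],[1,-3.5,-3.2,0,0,0,0],[1,0,0,0,0,0,0.17],[1,0,0,0,0,0,0.17]]]'; python3 - <<'E'
from h import *
f=cam('wrist'); print(np.round(f['tool_from_camera'],3).tolist(),f['fovy'],np.round(f['T'],3).tolist(),bot.observe()['qpos'])
E
```

```text
clock: 1.6
position: [0.4416, 0.1431, 0.4046]
tool_rot: [-3.141, -0.0, 2.393]
force: [-0.2, -0.4, 0.9]
grip_width: 0.0855
finger_force: 0.0
[[0.0, -0.946, -0.324, 0.083], [1.0, 0.0, -0.0, 0.001], [0.0, -0.324, 0.946, 0.031], [0.0, 0.0, 0.0, 1.0]] 66.42708140186929 [[0.681, 0.693, 0.237, 0.382], [0.733, -0.644, -0.221, 0.201], [-0.001, 0.324, -0.946, 0.373], [0.0, 0.0, 0.0, 1.0]] [-0.58677056  0.26927701  0.1757135   2.01464369 -0.0612547   0.86294852
  0.4362178 ]
```

```bash
python3 - <<'E'
from h import *; import pickle
f=cam('wrist'); pickle.dump(f,open('w1.pkl','wb')); cv2.imwrite('pics/w1.png',cv2.resize(f['image'],(784,588),interpolation=cv2.INTER_CUBIC))
E
python3 -m creep '[[[1,0,0,0,0,0,0.182],[1,0,0,0,0,0,0.182],[1,0,0,0,0,0,0.182],[1,0,0,0,0,0,0.182],[1,0,0,0,0,0,0.182],[1,0,0,0,0,0,0.182],[1,0,0,0,0,0,0.182],[1,0,0,0,0,0,0.182],[1,0,0,0,0,0,0.182],[1,0,0,0,0,0,0.182],[1,0,0,0,0,0,0.182],[1,0,0,0,0,0,0.182]]]'; python3 - <<'E'
from h import *; import pickle
f=cam('wrist'); pickle.dump(f,open('w2.pkl','wb')); cv2.imwrite('pics/w2.png',cv2.resize(f['image'],(784,588),interpolation=cv2.INTER_CUBIC)); print(bot.observe()['qpos'])
E
```

```text
clock: 3.2
position: [0.4413, 0.144, 0.4046]
tool_rot: [3.142, 0.0, 0.215]
force: [0.3, 0.5, 0.3]
grip_width: 0.0853
finger_force: 0.0
[-0.95598741  0.31735858  0.64245423  2.03058437 -0.24723341  0.86951957
 -1.54202823]
```

View pics/w1.png

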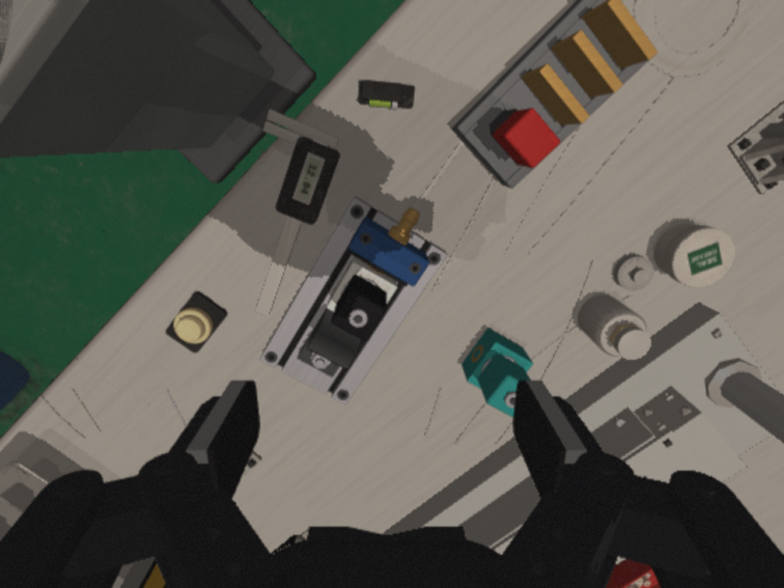

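View pics/w2.png

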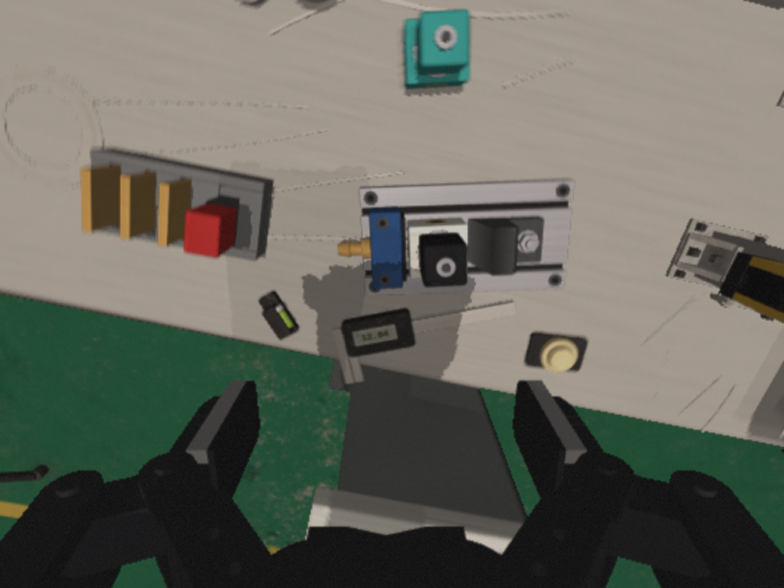

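w1: coil washer at (358,318), blue jaw at (390,250), stop at (330,340), red wedge grip at (527,137). w2: coil washer at (446,267), blue jaw at (388,247), the dark sloping face at x 478–515, rack at (180,205). Next I'll build the fixture frame and find G.

```bash
python3 - <<'E'
from h import *; import pickle
W=[pickle.load(open(n,'rb')) for n in('w1.pkl','w2.pkl')]
def tri(p,q):
    o1,d1=ray(W[0],p[0]/1.4,p[1]/1.4);o2,d2=ray(W[1],q[0]/1.4,q[1]/1.4);A=np.stack([d1,-d2],1);t=np.linalg.lstsq(A,o2-o1,rcond=None)[0];a,b=o1+t[0]*d1,o2+t[1]*d2;return ((a+b)/2).round(4),np.linalg.norm(a-b).round(4)
print('coil',tri((358,318),(446,267)))
b=[tri(p,q) for p,q in (((434,257),(371,198)),((342,394),(563,190)),((270,356),(555,280)))]
print(b)
for f in W:
    C=cloud(f); z=C[...,2]
    h=cv2.cvtColor(f['image'],cv2.COLOR_BGR2HSV).astype(int)
    reg=(C[...,0]>.38)&(C[...,0]<.54)&(C[...,1]<.19)&(C[...,1]>-.02)
    t=(np.abs(z)<.006)&(C[...,0]>.5)&(C[...,0]<.6)&(C[...,1]<.3); print('table z',np.median(z[t]),z[t].std())
    m=reg&(z>.0085)&(z<.0155)&(h[...,1]<60)&(h[...,2]>110)
    m=cv2.morphologyEx(m.astype('uint8'),cv2.MORPH_OPEN,np.ones((3,3)))
    n,l,s,c=cv2.connectedComponentsWithStats(m)
    k=np.isin(l,[i for i in range(1,n) if s[i,4]>60])
    r=cv2.minAreaRect(np.argwhere(k)[:,::-1].astype(np.float32)); bp=cv2.boxPoints(r); P=onz(f,bp[:,0],bp[:,1],.012); print('plate',P.round(4).tolist(),P.mean(0).round(4),np.linalg.norm(np.diff(P,axis=0),axis=1).round(4))
    bl=reg&(h[...,0]>100)&(h[...,0]<125)&(h[...,1]>100)&(z>.036); r=cv2.minAreaRect(np.argwhere(bl)[:,::-1].astype(np.float32)); P=onz(f,cv2.boxPoints(r)[:,0],cv2.boxPoints(r)[:,1],.042); print('jaw',P.round(4).tolist(),P.mean(0).round(4),np.linalg.norm(np.diff(P,axis=0),axis=1).round(4))
f=W[1]; im=f['image'][110:220,235:425]; cv2.imwrite('pics/crop2.png',cv2.resize(im,None,fx=4.2,fy=4.2,interpolation=cv2.INTER_CUBIC))
E
```

```text
coil (array([0.4539, 0.1067, 0.0874]), np.float64(0.0009))
[(array([0.4775, 0.1651, 0.0102]), np.float64(0.002)), (array([0.5161, 0.0185, 0.0134]), np.float64(0.0013)), (array([4.445e-01, 2.000e-04, 1.450e-02]), np.float64(0.0008))]
table z -0.0003053177010902963 0.000890960912278138
plate [[0.4342, -0.0078, 0.012], [0.4031, 0.1462, 0.012], [0.4859, 0.1642, 0.012], [0.5285, 0.0048, 0.012]] [0.4629 0.0768 0.012 ] [0.1572 0.0847 0.1649]
jaw [[0.4185, 0.1263, 0.042], [0.4124, 0.1498, 0.042], [0.4687, 0.1648, 0.042], [0.4762, 0.1408, 0.042]] [0.4439 0.1454 0.042 ] [0.0243 0.0583 0.0251]
table z -0.000315821166657293 0.0009744949779238958
plate [[0.4835, 0.1759, 0.012], [0.5267, 0.0132, 0.012], [0.4431, -0.0216, 0.012], [0.3957, 0.1542, 0.012]] [0.4623 0.0804 0.012 ] [0.1683 0.0905 0.1821]
jaw [[0.4719, 0.1634, 0.042], [0.4777, 0.1414, 0.042], [0.4205, 0.1257, 0.042], [0.4143, 0.1489, 0.042]] [0.4461 0.1449 0.042 ] [0.0227 0.0593 0.024 ]
```

View pics/crop2.png

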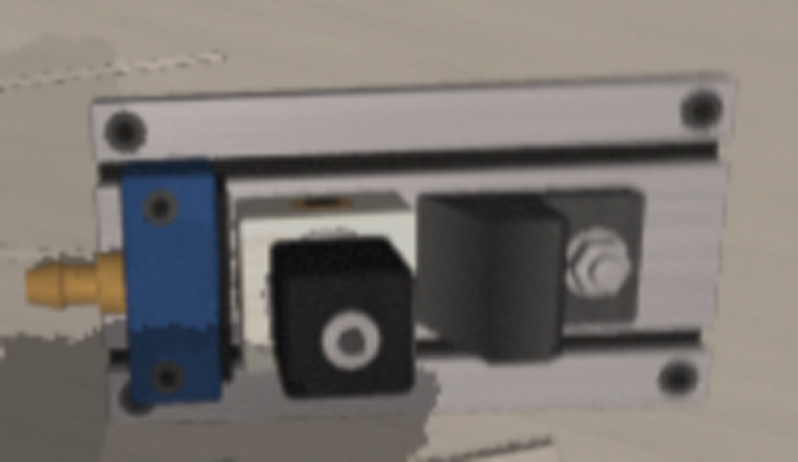

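The crop shows bolts at (125,131), (703,109), (678,377) and (137,397), and the plate corners at (93,100), (735,75), (708,405) and (108,420). The rubber pad edge is at x≈228. The stop's top front edge runs (490,212)–(487,360), and the top face ends at x≈562.

```bash
python3 - <<'E'
from h import *; import pickle
W=[pickle.load(open(n,'rb')) for n in('w1.pkl','w2.pkl')]
f=W[1]
def P(pts,z,f=f): p=np.array(pts,float); return onz(f,235+p[:,0]/4.2,110+p[:,1]/4.2,z)
c=P([(93,100),(735,75),(708,405),(108,420)],.012); b=P([(125,131),(703,109),(678,377),(137,397)],.012)
for q in(c,b):
    d=(q[1]-q[0])+(q[2]-q[3]); print(q.mean(0).round(4),'yaw',np.arctan2(d[1],d[0]).round(4),[np.linalg.norm(q[i]-q[i-1]).round(4) for i in range(4)])
yaw=np.arctan2(d[1],d[0]); o=((c.mean(0)+b.mean(0))/2)[:2]; Rf=np.array([[np.cos(yaw),np.sin(yaw)],[-np.sin(yaw),np.cos(yaw)]])
F=lambda X:((X[:,:2]-o)@Rf.T*1000).round(1).tolist()
print('o',o)
print('jaw top edges',F(P([(124,160),(214,162),(220,400),(133,400)],.042)))
print('pad edge top',F(P([(227,178),(232,380)],.040)))
print('stop top edge',F(P([(490,212),(487,360)],.056)),'back',F(P([(562,208),(560,360)],.056)))
print('foot',F(P([(417,198),(420,318)],.012)))
print('coil top',F(P([(352,342)],.084)),'body',F(P([(412,210),(238,222)],.044)))
# depth profile in fixture frame
for i,g in enumerate(W):
    C=cloud(g); X=(C[...,:2]-o)@Rf.T*1000
    for y0 in(-14,10):
        out=[]
        for x in range(-75,60,3):
            m=(abs(X[...,0]-x)<1.5)&(abs(X[...,1]-y0)<5)&(C[...,2]<.1); out.append(f"{x}:{1000*np.median(C[...,2][m]):.0f}" if m.sum()>2 else f"{x}:-")
        print(i,y0,' '.join(out))
# w1: bolts and coil there in this frame
G=lambda pts,z:((onz(W[0],np.array(pts)[:,0]/1.4,np.array(pts)[:,1]/1.4,z)[:,:2]-o)@Rf.T*1000).round(1).tolist()
print('w1 bolts',G([(434,257),(342,394),(270,356),(358,211)],.012),'coil',G([(358,318)],.084))
E
```

```text
[0.4612 0.0816 0.012 ] yaw -1.3233 [np.float64(0.0891), np.float64(0.168), np.float64(0.0911), np.float64(0.17)]
[0.4608 0.0816 0.012 ] yaw -1.3173 [np.float64(0.0742), np.float64(0.1524), np.float64(0.074), np.float64(0.1523)]
o [0.46100987 0.08157661]
jaw top edges [[-75.5, 33.6], [-53.6, 32.3], [-53.7, -29.1], [-76.2, -28.2]]
pad edge top [[-50.4, 27.9], [-50.4, -24.4]]
stop top edge [[11.1, 20.1], [11.8, -16.6]] back [[28.1, 20.4], [29.7, -17.2]]
foot [[1.6, 16.1], [3.1, -17.3]]
coil top [[-25.0, -2.6]] body [[-5.3, 19.0], [-48.1, 17.7]]
0 -14 -75:42 -72:42 -69:42 -66:42 -63:42 -60:42 -57:42 -54:41 -51:40 -48:39 -45:44 -42:54 -39:72 -36:83 -33:83 -30:82 -27:83 -24:82 -21:82 -18:82 -15:79 -12:82 -9:44 -6:44 -3:- 0:- 3:25 6:32 9:43 12:53 15:55 18:55 21:55 24:55 27:54 30:34 33:13 36:18 39:12 42:17 45:23 48:24 51:23 54:23 57:24
0 10 -75:42 -72:42 -69:42 -66:42 -63:42 -60:42 -57:42 -54:41 -51:39 -48:42 -45:44 -42:62 -39:83 -36:84 -33:84 -30:83 -27:84 -24:83 -21:84 -18:84 -15:84 -12:83 -9:- -6:- -3:- 0:- 3:- 6:- 9:44 12:54 15:56 18:56 21:56 24:56 27:55 30:53 33:- 36:- 39:- 42:32 45:26 48:25 51:24 54:24 57:24
1 -14 -75:42 -72:42 -69:42 -66:42 -63:42 -60:42 -57:42 -54:41 -51:40 -48:14 -45:44 -42:44 -39:83 -36:83 -33:84 -30:84 -27:83 -24:84 -21:84 -18:83 -15:84 -12:83 -9:- -6:- -3:- 0:15 3:20 6:32 9:44 12:55 15:56 18:56 21:56 24:56 27:55 30:54 33:- 36:- 39:24 42:24 45:24 48:24 51:24 54:23 57:23
1 10 -75:41 -72:42 -69:42 -66:42 -63:42 -60:42 -57:41 -54:41 -51:40 -48:42 -45:44 -42:54 -39:82 -36:81 -33:82 -30:83 -27:82 -24:82 -21:82 -18:83 -15:82 -12:82 -9:44 -6:44 -3:- 0:14 3:21 6:34 9:45 12:55 15:56 18:56 21:56 24:56 27:55 30:53 33:- 36:- 39:24 42:25 45:25 48:26 51:24 54:24 57:24
w1 bolts [[-78.0, 37.0], [75.1, 38.1], [75.7, -36.1], [-77.0, -35.9]] coil [[-25.2, 0.1]]
```

G ≈ 10.8 mm (foot at x ≈ +0.8 mm), so one shim is needed, jamming about 25 mm up. The fixture is at (0.461, 0.0816) with yaw −1.32, and the valve coil is at (0.4537, 0.106). Grasping the valve now.

```bash
python3 -m creep '[[[1,0,0,0,0,0,-0.036],[1,0.26,4.0,0,0,0,0],[1,0,0,3.35,0,0,0],[1,0,0,3.35,0,0,0],[1,0,0,3.35,0,0,0],[1,0,0,3.35,0,0,0],[1,0,0,3.35,0,0,0],[1,0,0,0,0,0,0],[-1,0,0,0,0,0,0],[-1,0,0,0,0,0,0],[-1,0,0,0,0,0,0],[-1,0,0,0,0,0,0]]]' 40
```

```text
clock: 4.75
position: [0.4541, 0.106, 0.2381]
tool_rot: [-3.141, -0.001, 0.253]
force: [-2.4, 1.8, 15.0]
grip_width: 0.0294
finger_force: 38.5
```

```bash
python3 -m creep '[[[-1,0,0,-2.75,0,0,0],[-1,0,0,-2.75,0,0,0],[-1,0,0,0,0,0,-0.1745],[-1,0,0,0,0,0,-0.1745],[-1,0,0,0,0,0,-0.1745],[-1,0,0,0,0,0,-0.1745],[-1,0,0,0,0,0,-0.1745],[-1,0,0,0,0,0,-0.1745],[-1,0,0,0,0,0,-0.1745],[-1,0,0,0,0,0,-0.1745],[-1,0,0,0,0,0,-0.1745],[-1,0,0,0,0,0,0]]]' 50; python3 - <<'E'
from h import *; import pickle
f=cam('wrist'); pickle.dump(f,open('w3.pkl','wb')); cv2.imwrite('pics/w3.png',cv2.resize(f['image'],(784,588),interpolation=cv2.INTER_CUBIC)); print(bot.observe()['qpos'])
E
```

```text
clock: 6.25
position: [0.4538, 0.1055, 0.2924]
tool_rot: [3.141, -0.0, 1.821]
force: [0.4, -0.0, -3.6]
grip_width: 0.029
finger_force: 51.7
[-0.41124431  0.4507777   0.07113596  2.11057695 -0.05643149  0.58192165
 -0.05248131]
```

View pics/w3.png

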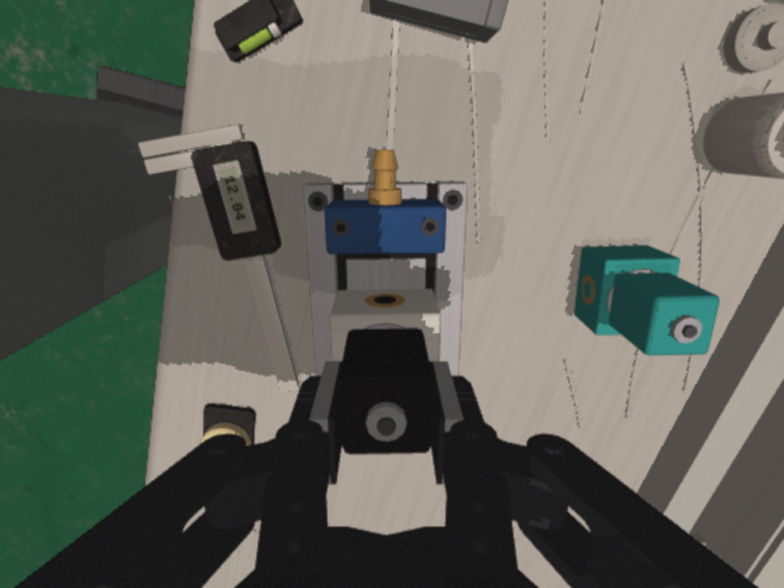

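w3 shows the valve held, with port 2 (384,300) facing the blue jaw (386,228) and centred on it. I'll measure its offset and plan the set-down.

```bash
python3 - <<'E'
from h import *; import pickle
f=pickle.load(open('w3.pkl','rb'))
o=np.array([.4610,.0816]); yaw=-1.320; Rf=np.array([[np.cos(yaw),np.sin(yaw)],[-np.sin(yaw),np.cos(yaw)]])
G=lambda pts,z:((onz(f,np.array(pts)[:,0]/1.4,np.array(pts)[:,1]/1.4,z)[:,:2]-o)@Rf.T*1000).round(1).tolist()
print('bolts',G([(318,201),(453,200)],.012),'jaw +x edge',G([(328,252),(445,254)],.042),'-x edge',G([(328,203),(445,206)],.042))
print('coil washer',G([(386,422)],.1383),'body low edge',G([(333,290),(440,291)],.0663),'body top edge',G([(333,320),(440,318)],.0983))
C=cloud(f);print('coil z',C[301,276,2], 'body top z',C[int(325/1.4),int(345/1.4)])
print('tool',((np.array([.4538,.1055])-o)@Rf.T*1000))
g=f['image'][:,:,:].astype(int); print(g[195:240,int(345/1.4)].mean(1).round().tolist())
E
```

```text
bolts [[-76.0, -36.8], [-76.6, 37.3]] jaw +x edge [[-54.7, -28.5], [-53.7, 30.2]] -x edge [[-79.0, -27.5], [-77.6, 29.1]]
coil washer [[-22.4, 0.5]] body low edge [[-42.8, -23.7], [-42.4, 25.3]] body top edge [[-41.2, -20.3], [-42.1, 21.7]]
coil z 0.14418422615002427 body top z [0.43591556 0.11601879 0.09916842]
tool [-24.93915414  -1.04335543]
[25.0, 26.0, 26.0, 27.0, 21.0, 26.0, 24.0, 23.0, 22.0, 24.0, 27.0, 37.0, 63.0, 82.0, 85.0, 84.0, 83.0, 84.0, 85.0, 85.0, 86.0, 86.0, 85.0, 84.0, 86.0, 85.0, 86.0, 87.0, 88.0, 94.0, 108.0, 111.0, 113.0, 115.0, 115.0, 115.0, 116.0, 114.0, 114.0, 113.0, 113.0, 114.0, 115.0, 115.0, 116.0]
```

```bash
python3 -m creep '[[[-1,0.6,-0.05,0,0,0,0],[-1,0,0,2.5,0,0,0],[-1,0,0,2.4,0,0,0],[-1,0,0,0.3,0,0,0],[-1,0,0,0.2,0,0,0],[-1,0,0,0,0,0,0]]]'; python3 -m creep '[[[-1,0,0,0.05,0,0,0],[-1,0.1,0,0,0,0,0],[-1,0.1,0,0,0,0,0],[-1,0,0,0,0,0,0]]]'
```

```text
clock: 7.05
position: [0.4521, 0.1116, 0.2388]
tool_rot: [3.141, -0.0, 1.822]
force: [0.6, 0.1, -3.0]
grip_width: 0.0287
finger_force: 53.3
clock: 7.55
position: [0.4517, 0.1127, 0.238]
tool_rot: [3.141, 0.001, 1.821]
force: [2.3, -7.7, 2.5]
grip_width: 0.0288
finger_force: 53.9
```

```bash
python3 -m creep '[[[-1,0.06,0,0,0,0,0],[1,0,0,0,0,0,0],[1,0,0,0,0,0,0],[1,0,0,0,0,0,0],[1,0,0,-4.5,0,0,0],[1,0,0,-4.5,0,0,0],[1,5.85,1.13,-1.75,0,0,0],[1,5.85,1.13,-1.75,0,0,0],[1,5.85,1.13,-1.75,0,0,0],[1,5.85,1.13,-1.75,0,0,0],[1,0,0,0,0,0,0.13],[1,0,0,0,0,0,0.12]]]'; python3 - <<'E'
from h import *; import pickle
f=cam('wrist'); pickle.dump(f,open('w4.pkl','wb')); cv2.imwrite('pics/w4.png',cv2.resize(f['image'],(784,588),interpolation=cv2.INTER_CUBIC)); print(bot.observe()['qpos'])
h=cv2.cvtColor(f['image'],cv2.COLOR_BGR2HSV).astype(int); C=cloud(f)
m=(h[...,0]>10)&(h[...,0]<28)&(h[...,1]>110)&(C[...,2]>.055)&(C[...,2]<.075)
n,l,s,c=cv2.connectedComponentsWithStats(m.astype('uint8'))
for i in range(1,n):
    if s[i,4]>60:
        r=cv2.minAreaRect(np.argwhere(l==i)[:,::-1].astype(np.float32)); b=cv2.boxPoints(r); P=onz(f,b[:,0],b[:,1],.064); d=P[1]-P[0] if np.linalg.norm(P[1]-P[0])>np.linalg.norm(P[2]-P[1]) else P[2]-P[1]
        print(s[i,4],(b.mean(0)*1.4).round(),'ctr',P.mean(0).round(4),'z med',np.median(C[...,2][l==i]).round(4),'len',np.linalg.norm(d).round(4),'wid',min(np.linalg.norm(P[1]-P[0]),np.linalg.norm(P[2]-P[1])).round(4),'ang',np.arctan2(d[1],d[0]).round(3))
m=((h[...,0]<6)|(h[...,0]>172))&(h[...,1]>130)&(C[...,2]>.085)&(C[...,2]<.11); 
if m.sum()>30:
    r=cv2.minAreaRect(np.argwhere(m)[:,::-1].astype(np.float32)); b=cv2.boxPoints(r); P=onz(f,b[:,0],b[:,1],.094); print('red',P.round(4).tolist(),P.mean(0),np.median(C[...,2][m]))
E
```

```text
clock: 9.05
position: [0.4364, 0.3525, 0.3976]
tool_rot: [-3.141, 0.0, 1.569]
force: [-0.7, -1.4, -0.2]
grip_width: 0.0854
finger_force: 0.0
[-0.87041445  0.43011883  0.11690354  1.78508696 -0.06082963  0.93016918
 -0.73573747]
384 [388. 261.] ctr [0.4391 0.3555 0.064 ] z med 0.0634 len 0.0427 wid 0.0091 ang -0.001
375 [388. 296.] ctr [0.4396 0.3298 0.064 ] z med 0.0634 len 0.0429 wid 0.0092 ang 0.035
377 [390. 328.] ctr [0.4407 0.3046 0.064 ] z med 0.0633 len 0.0418 wid 0.01 ang -0.001
red [[0.4284, 0.2806, 0.094], [0.4534, 0.2806, 0.094], [0.4538, 0.2549, 0.094], [0.4282, 0.2549, 0.094]] [0.44097762 0.26775323 0.094     ] 0.09350886825388974
```

View pics/w4.png

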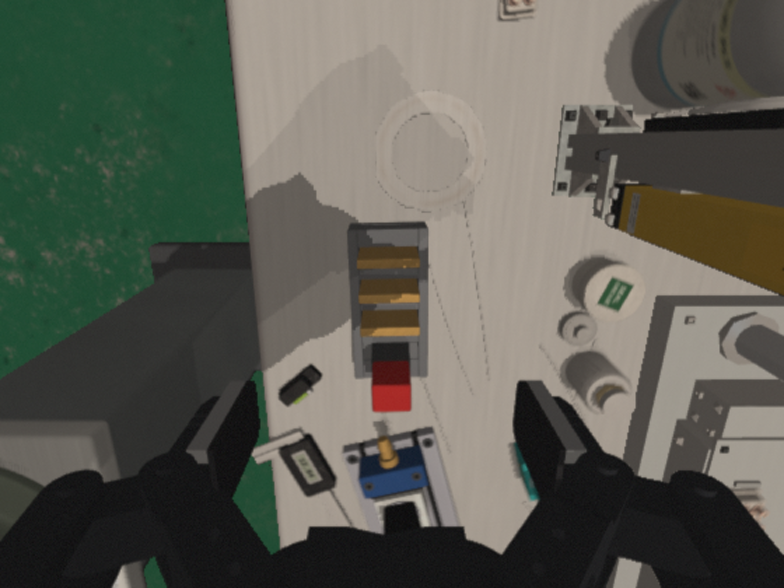

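Brass shim tops are at (388,261), (388,296) and (390,328) px, and the red grip is at (390,385). The valve is still standing at the jaw. I'm taking shim_1 at about (0.439, 0.3535).

```bash
python3 -m creep '[[[1,0.1,0.27,0,0,0,-0.03],[1,0,0,4.5,0,0,0],[1,0,0,4.5,0,0,0],[1,0,0,4.5,0,0,0],[1,0,0,4.5,0,0,0],[1,0,0,0,0,0,0],[-1,0,0,0,0,0,0],[-1,0,0,0,0,0,0],[-1,0,0,0,0,0,0],[-1,0,0,0,0,0,0]]]' 30
```

```text
clock: 10.35
position: [0.4391, 0.3533, 0.2194]
tool_rot: [3.141, -0.001, 1.603]
force: [-7.2, -0.5, 14.9]
grip_width: 0.0432
finger_force: 28.4
```

```bash
python3 -m creep '[[[-1,0,0,-1.5,0,0,0],[-1,0,0,-1.5,0,0,0],[-1,0,0,-2,0,0,0],[-1,0,0,-3,0,0,0],[-1,0,0,-3,0,0,0],[-1,-5.34,0.24,0,0,0,0],[-1,-5.34,0.24,0,0,0,0],[-1,-5.34,0.24,0,0,0,0],[-1,-5.34,0.24,0,0,0,0],[-1,-5.34,0.24,0,0,0,0],[-1,0,0,0,0,0,-0.11],[-1,0,0,0,0,0,-0.11]]]'; python3 - <<'E'
from h import *; import pickle
f=cam('wrist'); pickle.dump(f,open('w5.pkl','wb')); cv2.imwrite('pics/w5.png',cv2.resize(f['image'],(784,588),interpolation=cv2.INTER_CUBIC)); print(bot.observe()['qpos'])
E
```

```text
clock: 11.85
position: [0.4602, 0.0855, 0.329]
tool_rot: [3.14, 0.0, 1.824]
force: [-0.2, 0.5, -0.1]
grip_width: 0.0431
finger_force: 31.2
[-0.35807874  0.38794603  0.05910611  2.07829505 -0.03543923  0.67443378
 -0.01573344]
```

View pics/w5.png

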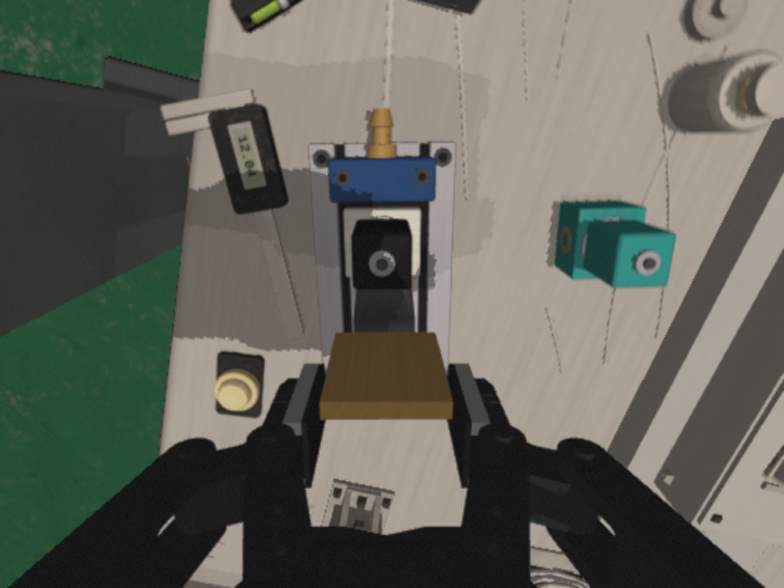

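w5 shows the shim held level: top edge from about (320,404) to (452,404), bottom edge at row 333. The valve is flush at the jaw, with its coil washer at (381,263). I'll work out the offsets.

```bash
python3 - <<'E'
from h import *; import pickle
f=pickle.load(open('w5.pkl','rb'))
o=np.array([.4610,.0816]); yaw=-1.320; Rf=np.array([[np.cos(yaw),np.sin(yaw)],[-np.sin(yaw),np.cos(yaw)]])
G=lambda pts,z:((onz(f,np.array(pts)[:,0]/1.4,np.array(pts)[:,1]/1.4,z)[:,:2]-o)@Rf.T*1000).round(1).tolist()
C=cloud(f); h=cv2.cvtColor(f['image'],cv2.COLOR_BGR2HSV).astype(int)
m=(h[...,0]>8)&(h[...,0]<30)&(h[...,1]>90); m[:220]=0
v=f['image'].astype(int).sum(2)
col=slice(265,290); rows=np.arange(225,310); print([(int(r),int(v[r,col].mean())) for r in rows if 230<=r<=242 or 280<=r<=302])
print('z top of shim',[(r,C[r,col,2].mean().round(4)) for r in (245,260,280,288,290,292,294)])
print('tool',((np.array([.4602,.0855])-o)@Rf.T*1000).round(1))
print('shim bottom edge',G([(334,334),(441,333)],.1176),'front top edge',G([(322,404),(452,402)],.1736),'back top edge',G([(322,417),(452,415)],.1736))
print('coil',G([(381,263)],.084),'body front top',G([(343,208),(420,208)],.044),'jaw edge',G([(331,200),(434,201)],.042),'bolts',G([(321,158),(443,157)],.012))
E
```

```text
[(230, 121), (231, 125), (232, 128), (233, 131), (234, 135), (235, 139), (236, 145), (237, 162), (238, 170), (239, 172), (240, 171), (241, 172), (242, 171), (280, 175), (281, 175), (282, 174), (283, 176), (284, 175), (285, 176), (286, 187), (287, 216), (288, 226), (289, 229), (290, 230), (291, 230), (292, 229), (293, 228), (294, 230), (295, 228), (296, 227), (297, 228), (298, 245), (299, 331), (300, 463), (301, 477), (302, 477)]
z top of shim [(245, np.float64(0.1293)), (260, np.float64(0.1479)), (280, np.float64(0.1673)), (288, np.float64(0.173)), (290, np.float64(0.1733)), (292, np.float64(0.1732)), (294, np.float64(0.1732))]
tool [-4.   0.2]
shim bottom edge [[-6.4, -20.7], [-7.0, 26.2]] front top edge [[-7.3, -18.5], [-8.1, 23.1]] back top edge [[-2.4, -18.7], [-3.2, 23.3]]
coil [[-29.5, -0.3]] body front top [[-50.5, -22.0], [-50.6, 21.3]] jaw edge [[-54.7, -28.8], [-54.3, 29.2]] bolts [[-76.1, -37.5], [-76.9, 36.9]]
```

```bash
python3 -m creep '[[[-1,0,0,2.5,0,0,0],[-1,0,0,2.5,0,0,0],[-1,0,0,1.5,0,0,0],[-1,0,0,1.3,0,0,0],[-1,0,0,1,0,0,0],[-1,0,0,0,0,0,0]]]';python3 -m creep '[[[-1,0,0,0.7,0,0,0],[-1,0,0,0.7,0,0,0],[-1,0,0,0,0,0,0]]]'
```

```text
clock: 12.65
position: [0.4599, 0.0863, 0.2393]
tool_rot: [-3.141, 0.0, 1.822]
force: [-0.0, 0.1, 0.6]
grip_width: 0.0435
finger_force: 31.2
clock: 13.02
position: [0.4598, 0.0863, 0.2253]
tool_rot: [-3.141, 0.0, 1.822]
force: [-0.3, -0.1, -0.4]
grip_width: 0.043
finger_force: 31.2
```

```bash
python3 -m creep '[[[-1,0,0,0.2,0,0,0],[-1,0,0,0.06,0,0,0],[-1,0,0,0,0,0,0]]]';python3 -m creep '[[[-1,0.1,0,0,0,0,0],[-1,0.08,0,0,0,0,0],[-1,0,0,0,0,0,0]]]'
```

```text
clock: 13.4
position: [0.46, 0.0863, 0.2235]
tool_rot: [3.141, -0.0, 1.822]
force: [-2.9, -1.0, 9.4]
grip_width: 0.0427
finger_force: 32.0
clock: 13.78
position: [0.4596, 0.0878, 0.2235]
tool_rot: [3.141, 0.0, 1.822]
force: [-1.1, -2.9, 8.1]
grip_width: 0.0425
finger_force: 32.0
```

```bash
python3 -m creep '[[[-1,0.06,0,0,0,0,0],[-1,0.06,0,0,0,0,0],[-1,0,0,0,0,0,0]]]'
```

```text
clock: 14.15
position: [0.4593, 0.0886, 0.2235]
tool_rot: [3.141, 0.001, 1.821]
force: [-0.6, -6.0, 8.3]
grip_width: 0.0431
finger_force: 32.0
```

```bash
python3 -m creep '[[[1,0,0,0,0,0,0],[1,0,0,0,0,0,0],[1,0,0,0,0,0,0],[1,0,0,-4.5,0,0,0],[1,0,0,-4.5,0,0,0],[1,5.84,0.88,-1,0,0,0],[1,5.84,0.88,-1,0,0,0],[1,5.84,0.88,-1,0,0,0],[1,0,0,0,0,0,0.11],[1,0,0,0,0,0,0.11],[1,0,0,0,0,0,0]]]'; python3 - <<'E'
from h import *; import pickle
for n in ('w1','w2','w4','w6','top0'):
    if n=='w6': f=cam('wrist'); pickle.dump(f,open('w6.pkl','wb')); cv2.imwrite('pics/w6.png',cv2.resize(f['image'],(784,588)))
    else: f=pickle.load(open(n+'.pkl','rb'))
    h=cv2.cvtColor(f['image'],cv2.COLOR_BGR2HSV).astype(int); C=cloud(f)
    m=((h[...,0]<8)|(h[...,0]>170))&(h[...,1]>120)&(abs(C[...,2]-.0935)<.003)&(abs(C[...,1]-.265)<.04)&(abs(C[...,0]-.44)<.04)
    m=cv2.morphologyEx(m.astype('uint8'),cv2.MORPH_OPEN,np.ones((2,2)))
    if m.sum()<20: print(n,'none');continue
    r=cv2.minAreaRect(np.argwhere(m>0)[:,::-1].astype(np.float32)); b=cv2.boxPoints(r); P=onz(f,b[:,0],b[:,1],.0935)
    print(n,m.sum(),'ctr',P.mean(0).round(4),[np.linalg.norm(P[i]-P[i-1]).round(4) for i in(0,1)],np.arctan2(*(P[1]-P[0])[[1,0]]).round(3),'z',np.median(C[...,2][m>0]).round(4))
# fixture: shim top now
f=cam('wrist'); 
h=cv2.cvtColor(f['image'],cv2.COLOR_BGR2HSV).astype(int); C=cloud(f)
m=(h[...,0]>8)&(h[...,0]<30)&(h[...,1]>90)&(abs(C[...,2]-.066)<.006); n,l,s,c=cv2.connectedComponentsWithStats(m.astype('uint8'))
print([(s[i,4],c[i].round(),np.median(C[l==i],0).round(4)) for i in range(1,n) if s[i,4]>40])
E
```

```text
clock: 15.52
position: [0.4409, 0.2657, 0.343]
tool_rot: [-3.141, 0.0, 1.603]
force: [-0.7, -0.2, 0.4]
grip_width: 0.0854
finger_force: 0.0
w1 948 ctr [0.4419 0.2639 0.0935] [np.float64(0.0286), np.float64(0.0224)] 1.54 z 0.0935
w2 739 ctr [0.4421 0.2627 0.0935] [np.float64(0.0236), np.float64(0.0272)] -0.024 z 0.0935
w4 544 ctr [0.442  0.2647 0.0935] [np.float64(0.0225), np.float64(0.0252)] -0.001 z 0.0936
w6 1033 ctr [0.4422 0.2647 0.0935] [np.float64(0.0211), np.float64(0.0266)] 0.033 z 0.0936
top0 65 ctr [0.4394 0.2602 0.0935] [np.float64(0.0235), np.float64(0.0193)] -1.542 z 0.0942
[(np.int32(576), array([275., 129.]), array([0.4396, 0.3283, 0.0637])), (np.int32(541), array([274., 163.]), array([0.4399, 0.3023, 0.0636])), (np.int32(80), array([304., 371.]), array([0.4763, 0.0958, 0.0654]))]
```

```bash
python3 -m creep '[[[1,-0.17,0.1,0,0,0,0],[1,0,0,2.6,0,0,0],[1,0,0,2.6,0,0,0],[1,0,0,2.6,0,0,0],[1,0,0,2.6,0,0,0],[1,0,0,0,0,0,0],[-1,0,0,0,0,0,0],[-1,0,0,0,0,0,0],[-1,0,0,0,0,0,0],[-1,0,0,0,0,0,0]]]' 60
```

```text
clock: 16.88
position: [0.4423, 0.2639, 0.2397]
tool_rot: [3.141, -0.001, 1.602]
force: [-1.8, -0.4, 8.5]
grip_width: 0.0272
finger_force: 59.0
```

```bash
python3 -m creep '[[[-1,0,0,-1.5,0,0,0],[-1,0,0,-1.5,0,0,0],[-1,0,0,-3,0,0,0],[-1,0,0,-3,0,0,0],[-1,0,0,-3,0,0,0],[-1,-4.8,0.38,0,0,0,0],[-1,-4.8,0.38,0,0,0,0],[-1,-4.8,0.38,0,0,0,0],[-1,-4.8,0.38,0,0,0,0],[-1,0,0,0,0,0,-0.11],[-1,0,0,0,0,0,-0.11],[-1,0,0,0,0,0,0]]]'; python3 - <<'E'
from h import *; import pickle
f=cam('wrist'); pickle.dump(f,open('w7.pkl','wb')); cv2.imwrite('pics/w7.png',cv2.resize(f['image'],(784,588),interpolation=cv2.INTER_CUBIC)); print(bot.observe()['qpos'])
E
```

```text
clock: 18.38
position: [0.4634, 0.0722, 0.36]
tool_rot: [3.141, -0.0, 1.821]
force: [0.0, -0.3, -0.0]
grip_width: 0.0272
finger_force: 59.4
[-0.36384974  0.34035672  0.10312149  2.04936138 -0.05044884  0.75332269
  0.01898885]
```

View pics/w7.png

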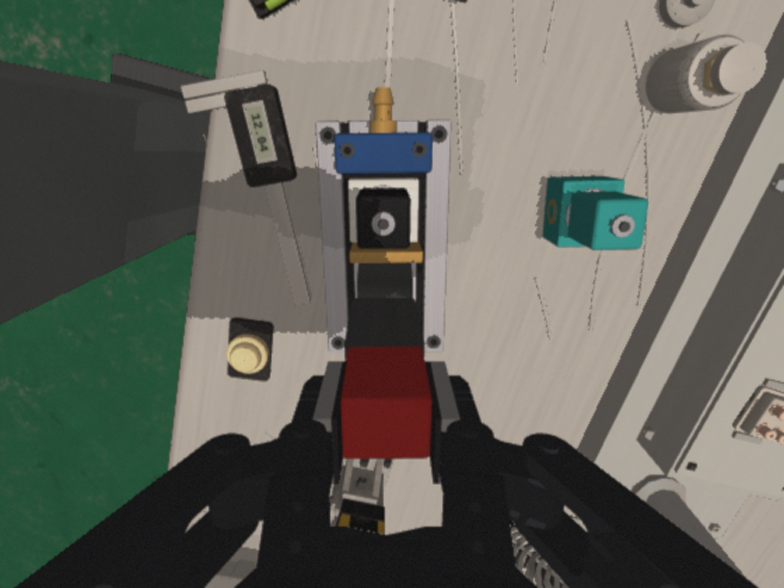

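w7 shows the shim upright against the valve (rows 245–262) with the coil at (383,222). The wedge is held flat side to the shim: tip edge near row 300, red/steel edge at row 347, top front edge at row 397.

```bash
python3 - <<'E'
from h import *; import pickle
f=pickle.load(open('w7.pkl','rb'))
o=np.array([.4610,.0816]); yaw=-1.320; Rf=np.array([[np.cos(yaw),np.sin(yaw)],[-np.sin(yaw),np.cos(yaw)]])
G=lambda u,v,z:((onz(f,np.atleast_1d(u),np.atleast_1d(v),z)[:,:2]-o)@Rf.T*1000).round(1).tolist()
C=cloud(f); v=f['image'].astype(int); col=slice(268,284)
print([(r,v[r,col].mean(0).astype(int).tolist(),int(1000*np.median(C[r,col,2]))) for r in list(range(170,192,1))+list(range(208,222))+list(range(244,252))+list(range(278,290,1))+list(range(322,330))])
print('tool',((np.array([.4634,.0722])-o)@Rf.T*1000).round(1))
for nm,r,z in(('tip flat',214,.128),('z50 flat',247.5,.178),('top flat',284,.2138),('top back',327,.2138),('shim front',175,.068),('shim back',187,.068)): print(nm,G(276,r,z))
E
```

```text
[(170, [32, 32, 34], 83), (171, [30, 31, 32], 83), (172, [29, 29, 30], 83), (173, [29, 29, 31], 84), (174, [28, 28, 29], 84), (175, [27, 26, 28], 83), (176, [25, 27, 30], 83), (177, [28, 40, 50], 83), (178, [36, 61, 79], 62), (179, [43, 74, 96], 65), (180, [58, 102, 134], 67), (181, [64, 113, 148], 67), (182, [64, 113, 149], 67), (183, [64, 113, 149], 67), (184, [61, 108, 141], 67), (185, [59, 105, 138], 68), (186, [56, 99, 129], 67), (187, [49, 80, 103], 67), (188, [40, 47, 53], 33), (189, [39, 39, 40], 35), (190, [38, 39, 40], 37), (191, [38, 39, 40], 39), (208, [41, 41, 42], 55), (209, [44, 45, 46], 56), (210, [46, 46, 48], 55), (211, [47, 48, 49], 55), (212, [44, 45, 47], 55), (213, [34, 34, 36], 130), (214, [33, 33, 34], 132), (215, [32, 33, 33], 134), (216, [32, 33, 34], 135), (217, [33, 33, 34], 137), (218, [33, 33, 34], 139), (219, [32, 33, 34], 141), (220, [33, 33, 33], 142), (221, [32, 33, 34], 144), (244, [33, 34, 35], 176), (245, [33, 33, 35], 177), (246, [32, 32, 37], 177), (247, [28, 29, 53], 178), (248, [22, 23, 77], 180), (249, [21, 22, 79], 181), (250, [21, 22, 79], 182), (251, [21, 22, 79], 183), (278, [21, 22, 80], 209), (279, [21, 22, 80], 209), (280, [21, 22, 80], 210), (281, [21, 22, 80], 210), (282, [21, 22, 80], 211), (283, [21, 22, 83], 212), (284, [23, 25, 90], 213), (285, [25, 26, 97], 213), (286, [26, 28, 102], 213), (287, [26, 29, 104], 213), (288, [27, 29, 105], 213), (289, [26, 28, 105], 213), (322, [25, 27, 103], 214), (323, [26, 28, 103], 213), (324, [26, 28, 104], 213), (325, [26, 28, 103], 213), (326, [29, 31, 101], 213), (327, [54, 58, 101], 213), (328, [91, 98, 108], 6), (329, [94, 101, 107], 7)]
tool [ 9.7 -0. ]
tip flat [[-1.4, 1.9]]
z50 flat [[-1.0, 1.8]]
top flat [[-1.7, 1.7]]
top back [[19.7, 1.7]]
shim front [[-14.1, 2.0]]
shim back [[-3.8, 2.1]]
```

```bash
python3 -m creep '[[[-1,0,0,2,0,0,0],[-1,0,0,2,0,0,0],[-1,0,0,2,0,0,0],[-1,0,0,0.7,0,0,0],[-1,0,0,0.5,0,0,0],[-1,0,0,0,0,0,0]]]';python3 -m creep '[[[-1,0,0,0.3,0,0,0],[-1,0,0,0.3,0,0,0],[-1,0,0,0,0,0,0]]]'
```

```text
clock: 19.18
position: [0.4635, 0.0725, 0.2874]
tool_rot: [3.141, 0.0, 1.822]
force: [1.1, 1.0, -1.0]
grip_width: 0.0271
finger_force: 59.5
clock: 19.55
position: [0.4634, 0.0724, 0.281]
tool_rot: [-3.141, 0.0, 1.822]
force: [-0.1, 0.3, -0.5]
grip_width: 0.0273
finger_force: 59.5
```

```bash
python3 -m creep '[[[-1,0.06,0,0.2,0,0,0],[-1,0.06,0,0.2,0,0,0],[-1,0,0,0,0,0,0]]]';python3 -m creep '[[[-1,0.04,0,0.15,0,0,0],[-1,0.04,0,0.15,0,0,0],[-1,0,0,0,0,0,0]]]'
```

```text
clock: 19.92
position: [0.4633, 0.0733, 0.277]
tool_rot: [3.141, 0.0, 1.822]
force: [1.8, -4.5, 0.3]
grip_width: 0.0271
finger_force: 59.8
clock: 20.3
position: [0.4631, 0.074, 0.2741]
tool_rot: [3.141, 0.001, 1.822]
force: [2.4, -6.4, -0.5]
grip_width: 0.0271
finger_force: 59.4
```

```bash
python3 -m creep '[[[-1,0,0,0.15,0,0,0],[-1,0,0,0.15,0,0,0],[-1,0,0,0,0,0,0]]]';python3 -m creep '[[[-1,0,0,0.15,0,0,0],[-1,0,0,0.15,0,0,0],[-1,0,0,0,0,0,0]]]'
```

```text
clock: 20.68
position: [0.4631, 0.0739, 0.2711]
tool_rot: [3.141, 0.001, 1.822]
force: [2.7, -7.1, -0.8]
grip_width: 0.0267
finger_force: 59.4
clock: 21.05
position: [0.4631, 0.0739, 0.2681]
tool_rot: [3.141, 0.001, 1.822]
force: [2.4, -6.7, -0.6]
grip_width: 0.0271
finger_force: 59.4
```

```bash
python3 -m creep '[[[-1,0,0,0.15,0,0,0],[-1,0,0,0.15,0,0,0],[-1,0,0,0,0,0,0]]]';python3 -m creep '[[[-1,0,0,0.1,0,0,0],[-1,0,0,0.1,0,0,0],[-1,0,0,0,0,0,0]]]'
```

```text
clock: 21.42
position: [0.4633, 0.074, 0.2661]
tool_rot: [3.14, 0.0, 1.822]
force: [-3.8, -6.6, 30.8]
grip_width: 0.0268
finger_force: 63.6
clock: 21.8
position: [0.4635, 0.0741, 0.2655]
tool_rot: [3.139, 0.0, 1.822]
force: [-12.3, -8.2, 69.1]
grip_width: 0.0266
finger_force: 69.2
```

```bash
python3 -m creep '[[[-1,0,0,-0.1,0,0,0],[-1,0,0,-0.08,0,0,0],[-1,0,0,0,0,0,0],[-1,0,0,0,0,0,0]]]'; python3 - <<'E'
from h import *; import pickle
f=cam('wrist'); pickle.dump(f,open('w8.pkl','wb')); cv2.imwrite('pics/w8.png',cv2.resize(f['image'],(784,588),interpolation=cv2.INTER_CUBIC)); s=bot.observe();print(s['force'],s['moment'])
E
```

```text
clock: 22.3
position: [0.4634, 0.0742, 0.2657]
tool_rot: [3.14, 0.0, 1.823]
force: [-0.2, -5.5, 18.1]
grip_width: 0.0271
finger_force: 62.0
[-1.29829167 -4.73524271 18.52285689] [-1.69352359 -0.074644    0.52924419]
```

View pics/w8.png

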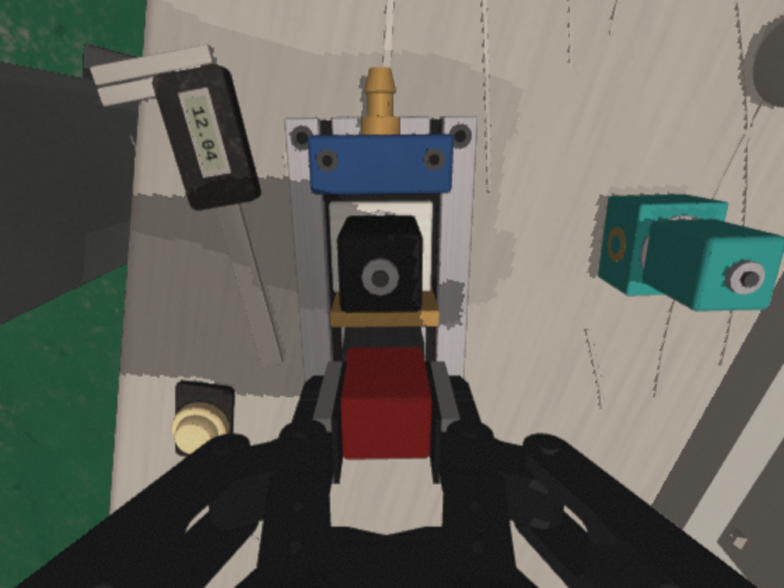

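w8 shows the row in line: the jaw, the valve (coil at 380,277), the upright shim (rows 295–325) flush to it, and the wedge seated with no slip in the grip. The tip is about 21 mm up and the push is about 18 N. I'll check that it holds, then hand in.

```bash
python3 -m creep '[[[-1,0,0,-0.01,0,0,0],[-1,0,0,0,0,0,0],[-1,0,0,0,0,0,0],[-1,0,0,0,0,0,0],[-1,0,0,0,0,0,0],[-1,0,0,0,0,0,0],[-1,0,0,0,0,0,0],[-1,0,0,0,0,0,0]]]'
```

```text
clock: 23.35
position: [0.4634, 0.0742, 0.2657]
tool_rot: [3.14, 0.0, 1.823]
force: [1.0, -5.0, 16.3]
grip_width: 0.0273
finger_force: 61.6
```

```bash
python3 -c "
from workcell import bot
print(bot.job_done())"
```

```text
the job is handed in; nothing more can be done
None
```

I handed the job in at 23.4 s: the valve's second port is at the seal, one shim is upright against the valve, and the wedge is jammed about 21 mm up and held at about 16 N. While seating it, the push briefly rose to 69 N, well above the 10–20 N a firm hand would use.

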